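Show a cap and sleeve set to the checking booth

ROBOT

A 6-joint arm with a two-finger parallel gripper is mounted at the origin on the work surface. World frame = base frame: x ahead of the robot, y to its left, z up, the work surface at z = 0. Lengths are in m, angles in rad, forces in N, time in s.
With the tool pointing down it reaches from about 0.35 to 0.975 m from the base axis. Payload 4.9 kg.
Tool frame: the origin (TCP) lies midway between the tips of the shut fingers; the grasp point (between the pads) lies 19 mm behind it (bot.hold_point_z is the distance from the TCP to the grasp point, in m); z points along the fingers, y is the line along which they close (so a half turn about z gives the same grasp; the last joint's range is limited). The gripper opens to 85 mm and grips with 20 to 120 N. Pads are 22 mm wide; open, the fingers measure 114 mm over their backs; the gripper's body (76 mm by 85 mm) begins 54 mm behind the grasp point. The pads swing forward as they close: fully open they stand 13 mm farther back than shut.
Start: joints at [-1.235, 0.053, 1.613, -0, 1.476, -0.119], TCP at [0.275, -0.561, 0.231] pointing down, gripper open.
Joint ranges: [-3.01, 3.01], [-1.01, 2.22], [0.06, 2.58], [-1.02, 4.17], [0.09, 2.62], [-3.14, 3.14]. Speed limits (rad/s): [2.57, 2.57, 3.14, 3.14, 3.14, 3.14].

INTERFACE

Orientations are given as a unit quaternion [x, y, z, w].
In Python, from rig import bot gives the robot as it stands. The module is installed in compiled form; this text tells all that it offers. Calls block until the motion is done:
- bot.move_to(position, orientation): joint-space move of the TCP to a pose.
- bot.line_to(position, attitude=None, max_speed=0.15, until_force=None): straight line of the TCP; attitude=None keeps the orientation; max_speed is the mean speed in m/s. With until_force (N) it stops when the force on the tool has changed by that much, and returns True; else False.
- bot.movej(angles): joint-space move.
- bot.open_gripper() and bot.close(newtons=None): open the fingers fully, or close them until they stop; newtons is the grip in N (None keeps the last).
- bot.hold(seconds).
- bot.solve_ik(position, orientation): joint angles nearest the present ones, or None.
- bot.observe(): the state.
- bot.read_camera(name): name is "scene" or "top" or "wrist"; returns the picture (384x512x3 uint8, blue, green, red); there is no depth.
- bot.calibration(name): a dict with "fx", "fy", "cx", "cy" (pixels), "cam_to_world" (4x4, takes a point from camera to world coordinates). Camera axes: x right, y down, z forward; pixel columns grow to the right and rows downward; lengths in m; the calibration is good to about 2 mm. A picture is of the moment at which its call begins: read the wrist's pose just before it. calibration takes no time and is no camera call; for the wrist camera it gives the pose at the moment of the call.
A pose or a line that the arm cannot do raises bot.Unreachable and nothing moves.
- bot.job_done(): hands the job in; it is judged then, once.
The state is a dict: "t": time; "joints": joint angles; "qvel": joint speeds; "joint_torque": joint torques, N m; "eef_pos": TCP position; "ee_rot": TCP orientation; "force": force on the tool from outside, world axes, zero at the start; "wrist_torque": the same for the moment, N m; "gripper_width": opening from 0.0 (shut) to 1.0 (fully open); "gripper_force": force on a finger pad.
Only numpy, scipy, OpenCV 4.12 (cv2) and the standard library are available. Lean on these libraries where they do the work, as an engineer would, in place of code of your own. Each camera call takes 0.05 s, during which the arm holds its last target. There are 200 camera calls.

TASK

Show the green set to the checking booth: first stand the green cap, open end up, centred on top of the narrow rest and let go of it. Then take the white sleeve with the green band, pass it foot first and upright down through the slot in the yellow lid until its green band is level with the lid, and finish while still holding it there, hanging clear of the booth floor. Leave the cap on its rest, and leave the blue cap, the blue-banded sleeve and the orange ring where they stand.

Things in the scene. Friction and masses are not known exactly. Their poses are not given: they have to be found in the camera images.
- green_cap_mid (a point): Centre (half-way up, on the axis) of the loose bright lime green round cap: a cup 42 mm in diameter, 45 mm high, closed bottom, 4 mm walls, open end up, z up, about 40 g. It stands on a 6 mm high flat tray, 100 to 115 mm from the blue cap between centres; the two may have swapped places.
- blue_cap_mid (a point): Centre of the loose blue cap, same size and shape as the green one, on the same tray. To be left alone.
- green_sleeve_mid (a point): Centre (half-way up) of the loose white sleeve with a lime green band: upright, stadium section, 120 mm high, 48 mm wide along its x, 24 mm thick along its y (flat sides), z up, about 90 g. The 6 mm high band is centred at half height, level with this point, 60 mm above the foot. The foot's lowest 6 mm taper in by 3 mm. Stands on the bench; may have swapped places with the blue-banded one.
- blue_sleeve_mid (a point): Centre of the loose white sleeve with the blue band, otherwise identical, standing on the bench at least 90 mm from the green-banded one, centre to centre. To be left alone.
- tape_center (a point): Centre of a loose orange ring lying flat on the bench, 60 mm outer and 40 mm inner diameter, 18 mm high. To be left alone.
- rest_top (a point): Centre of the flat top of the narrow rest: a fixed column with a round black pad 28 mm in diameter, top 90 mm above the bench, on a dark foot 70 mm in diameter. z axis up.
- slot (a point): Centre of the slot in the booth's fixed yellow lid, at its upper face, 130 mm above the bench. The slot goes straight down, 50 mm long along this frame's x, 26 mm wide along its y: 2 mm more than the sleeve both ways (1 mm each side); z up. Lid 140 x 140 x 10 mm, on four corner posts, white panel on its -x side; the booth floor is 110 mm below the lid's upper face.
- green_cap: The green cap, origin at the centre of its underside, z up.
- green_sleeve: The green-banded sleeve, origin at the centre of its foot, axes as for its centre.
Not all that is in view belongs to the job. Several things have the shape of the green_cap; the one meant has the colours described above.

How it is judged:
On the way, in this order (a step that is already met when the one before it is completed fails the run):
1. the green cap stands upright on the rest, let go (horizontal distance between green_cap_mid and rest_top below 0.01 m and z of green_cap_mid in the frame of rest_top between 0.018 and 0.027 m and angle between green_cap_mid's own z axis and vertical below 0.12 rad and contact force between green_cap and the fingers below 0.05 N), for 0.3 s.
2. the green-banded sleeve has entered the slot, foot first (z of green_sleeve in the frame of slot between -0.1 and -0.02 m and horizontal distance between green_sleeve_mid and slot below 0.008 m and angle between green_sleeve_mid's own z axis and vertical below 0.12 rad), for 0.1 s.
At the end, for the whole second after the job is handed in: Green cap upright on the rest, released, within 10 mm of its centre, at rest. Green-banded sleeve gripped (over 1 N), still and upright (0.08 rad) in the slot, centre within 6 mm of the slot's sideways, band middle within 10 mm of the lid's upper face (all of step 1 and linear speed of each of green_cap, green_sleeve below 0.02 m/s and z of green_sleeve_mid in the frame of slot between -0.01 and 0.01 m and horizontal distance between green_sleeve_mid and slot below 0.006 m and angle between green_sleeve_mid's own z axis and vertical below 0.08 rad and contact force between green_sleeve and the fingers above 1 N); the arm keeps its last pose, push and grip.
It fails at once if the blue cap is moved more than 15 mm (distance of blue_cap_mid from where it was at the start of the episode above 0.015 m).
It fails at once if the blue-banded sleeve is moved more than 15 mm or knocked over (distance of blue_sleeve_mid from where it was at the start of the episode above 0.015 m).
It fails at once if the orange ring is moved more than 15 mm (distance of tape_center from where it was at the start of the episode above 0.015 m).
It also fails if it takes over 59 s, if anything falls off the work surface, if the arm or the gripper's body presses on something with over 40 N, if the wrist force passes 120 N, or if a joint passes its speed limit or range.

## Working session

There is one attempt and no reset: what is moved stays moved. The work goes in short steps, each a Python script; the robot and the scene stay as the last script left them, time stands still between calls to the robot, and variables do not carry over. Pictures are saved under pics/ and viewed, at most 10 in all, crops included, and the job is handed in when it is done.

```bash
mkdir -p pics
python3 - <<'E'
from rig import bot
import cv2,numpy as np
ims=[]
for n in("scene","top"):
    im=bot.read_camera(n);cv2.imwrite(f"pics/{n}0.png",im)
    c=bot.calibration(n);print(n,c["fx"],c["cx"],c["cy"],np.round(c["cam_to_world"],3).tolist())
im=bot.read_camera("wrist");cv2.imwrite("pics/wrist0.png",im)
c=bot.calibration("wrist");print(c["fx"],np.round(c["cam_to_world"],3).tolist())
s=bot.observe();print(s["t"],s["eef_pos"],s["ee_rot"],s["force"],bot.hold_point_z)
E
```

```text
scene 407.6450215211449 256.54095095335515 181.69415917669647 [[0.723, 0.403, -0.56, 1.135], [0.69, -0.441, 0.573, -0.66], [-0.016, -0.802, -0.598, 0.793], [0.0, 0.0, 0.0, 1.0]]
top 384.70861232695125 259.49785528401 192.89375078539607 [[-0.009, -0.985, 0.17, 0.322], [-1.0, 0.011, 0.012, -0.021], [-0.013, -0.17, -0.985, 0.924], [0.0, 0.0, 0.0, 1.0]]
291.0294138550887 [[0.439, -0.853, -0.281, 0.346], [-0.899, -0.417, -0.136, -0.526], [-0.001, 0.312, -0.95, 0.373], [0.0, 0.0, 0.0, 1.0]]
0.15 [ 0.27437582 -0.56099112  0.23031478] [ 9.74253664e-01  2.25453110e-01 -9.22489523e-05 -8.27597079e-04] [ 0.22495727  0.69716689 -0.71570941] 0.0187
```

View pics/scene0.png

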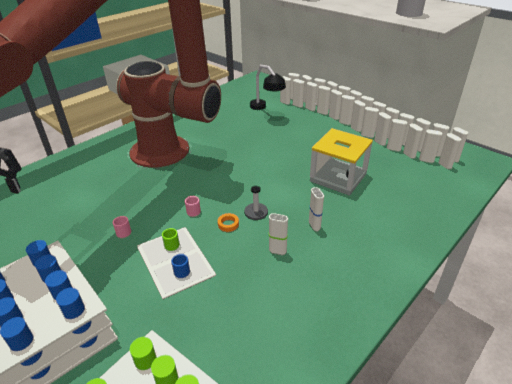

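View pics/top0.png

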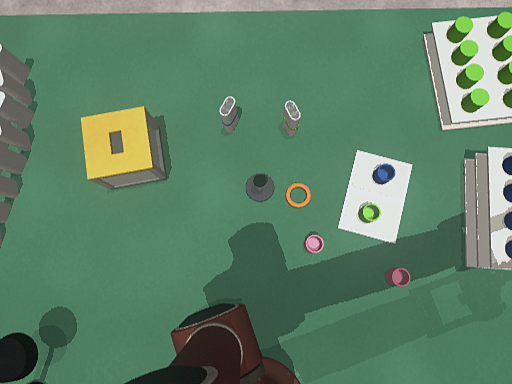

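The scene view shows the green cap at (171,239), blue cap (181,265), green-banded sleeve (278,233), blue-banded (317,210), rest (256,200) and slot (343,144). The top view shows the green cap at (370,212), green sleeve top at (291,107), rest pad at (260,180) and slot at (116,142).

```bash
cat > h.py <<'E'
from rig import bot
import cv2,numpy as np
from scipy.spatial.transform import Rotation as R
def ray(c,p):
    T=np.array(c["cam_to_world"]);d=T[:3,:3]@[(p[0]-c["cx"])/c["fx"],(p[1]-c["cy"])/c["fy"],1]
    return T[:3,3],d/np.linalg.norm(d)
def onz(c,p,z):
    o,d=ray(c,p);return o+d*(z-o[2])/d[2]
def tri(rs):
    A=sum(np.eye(3)-np.outer(d,d) for o,d in rs);b=sum((np.eye(3)-np.outer(d,d))@o for o,d in rs)
    x=np.linalg.solve(A,b);return x,max(np.linalg.norm(np.cross(x-o,d)) for o,d in rs)
def proj(c,P):
    T=np.array(c["cam_to_world"]);q=T[:3,:3].T@(np.asarray(P)-T[:3,3]);return np.array([c["fx"]*q[0]/q[2]+c["cx"],c["fy"]*q[1]/q[2]+c["cy"]])
MASK={"lime":((33,120,60),(55,255,255)),"blue":((100,120,40),(125,255,255)),"yellow":((18,120,100),(30,255,255)),"white":((0,0,150),(180,50,255)),"dark":((0,0,0),(180,255,75))}
def blobs(im,col,near=None,r=40,minA=20):
    hsv=cv2.cvtColor(im,cv2.COLOR_BGR2HSV);m=cv2.inRange(hsv,*map(np.array,MASK[col]))
    if near is not None:
        k=np.zeros_like(m);cv2.circle(k,tuple(int(v) for v in near),r,255,-1);m&=k
    cs,hi=cv2.findContours(m,cv2.RETR_CCOMP,cv2.CHAIN_APPROX_NONE)
    out=[]
    for i,c in enumerate(cs):
        if cv2.contourArea(c)>minA: out.append((c,hi[0][i][3]>=0))
    return sorted(out,key=lambda t:-cv2.contourArea(t[0]))
def cen(c):
    m=cv2.moments(c);return np.array([m["m10"],m["m01"]])/m["m00"]
def down(yaw): # tool down, tool y (closing) axis at world yaw
    return (R.from_euler("z",yaw-np.pi/2)*R.from_euler("x",np.pi)).as_quat()
E
python3 - <<'E'
from h import *
I={n:cv2.imread(f"pics/{n}0.png") for n in("scene","top")}
C={n:bot.calibration(n) for n in I}
for n,cols in {"scene":dict(lime=[(171,239),(278,233)],blue=[(181,265),(317,212)],yellow=[(343,146)],dark=[(256,191)]),"top":dict(lime=[(370,212)],blue=[(384,174)],yellow=[(120,145)],white=[(291,107),(228,105)],dark=[(260,180)])}.items():
  for col,ps in cols.items():
    for p in ps:
      for c,h in blobs(I[n],col,p,60 if col=="yellow" else 22,4)[:4]:
        print(n,col,"hole" if h else "",np.round(cen(c),1),cv2.contourArea(c),cv2.boundingRect(c))
cr=lambda im,x,y,s:cv2.resize(im[y-30:y+30,x-40:x+40],(400,300),interpolation=cv2.INTER_CUBIC)
t,s=I["top"],I["scene"]
cv2.imwrite("pics/crops.png",np.vstack([np.hstack([cr(t,291,115,0),cr(t,260,182,0)]),np.hstack([cr(s,290,220,0),cr(s,343,150,0)])]))
E
```

```text
scene lime  [170.2 238.7] 275.0 (162, 228, 17, 23)
scene lime  [277.9 237.7] 5.0 (269, 235, 18, 5)
scene blue  [180.3 265.6] 289.5 (172, 254, 18, 24)
scene yellow  [342.2 145.2] 1179.0 (312, 128, 61, 36)
scene yellow hole [342.1 144.6] 42.0 (335, 141, 15, 8)
scene dark  [255.1 189.2] 40.5 (251, 186, 9, 7)
scene dark  [259.9 211.2] 4.5 (258, 210, 5, 3)
top lime  [371.2 211.9] 227.0 (363, 203, 18, 19)
top lime hole [374.3 211. ] 87.5 (366, 204, 14, 16)
top blue  [385.7 172.1] 213.0 (377, 164, 18, 20)
top blue hole [388.  170.8] 101.5 (379, 165, 16, 15)
top yellow  [116.1 142.8] 3995.5 (81, 106, 72, 74)
top yellow hole [116.1 142.4] 273.5 (109, 130, 16, 25)
top white  [292.3 110.1] 181.5 (285, 100, 16, 21)
top white hole [292.4 110. ] 129.5 (285, 101, 15, 19)
top white  [226.9 105.7] 180.0 (219, 96, 17, 20)
top white hole [227.  105.6] 138.0 (220, 97, 15, 18)
top dark  [259.8 179.9] 133.0 (253, 174, 15, 13)
```

View pics/crops.png

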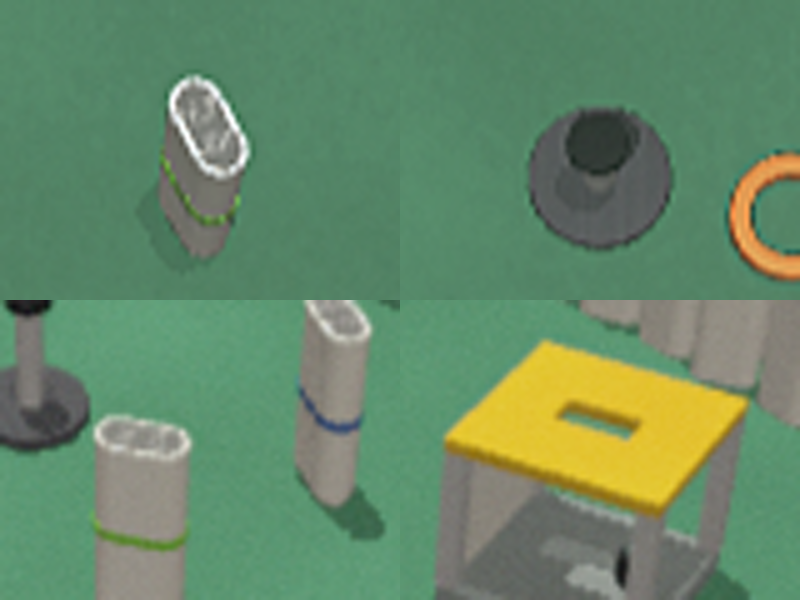

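The crop shows the green sleeve's rim clearly at top (292.5,110) and scene (278.4,217.4). The pad is at top (259.8,179.5), and the slot hole is cleanly visible in both views.

Run:
```python
from h import *
C={n:bot.calibration(n) for n in("scene","top")}
for k,a,b,z in [("sleeve",(278.4,217.4),(292.4,110),.12),("slot",(342.3,144.3),(116.1,142.4),.13),("rest",(255.2,188.3),(259.8,179.7),.09),("cap rim",(170.5,232.5),(373,211),.051)]:
    print(k,tri([ray(C["scene"],a),ray(C["top"],b)]),onz(C["top"],b,z),onz(C["scene"],a,z))
I=cv2.imread("pics/top0.png")
for n,col,p,z in[("sleeve","white",(292,110),.12),("slot","yellow",(120,145),.13)]:
    c=[c for c,h in blobs(I,col,p,60 if col=="yellow" else 22,4) if h][0]
    q=np.array([onz(C["top"],v[0],z)[:2] for v in c]);r=cv2.minAreaRect((q*1000).astype(np.float32));b=cv2.boxPoints(r);e=max((b[1]-b[0],b[2]-b[1]),key=np.linalg.norm)
    print(n,r,"long axis deg",np.degrees(np.arctan2(e[1],e[0])))
for p in[(226.9,105.7)]:print("blue sleeve",onz(C["top"],p,.12))
print("blue cap",onz(C["top"],(387,171),.051),"tape",onz(C["top"],(298,195),.018))
```

```text
sleeve (array([ 0.64487452, -0.08501418,  0.11971496]), np.float64(0.0005134011830412169)) [ 0.64439932 -0.08537151  0.12      ] [ 0.64533219 -0.08478608  0.12      ]
slot (array([0.57307657, 0.29757866, 0.12741185]), np.float64(0.0001793261850725678)) [0.57239182 0.29669599 0.13      ] [0.57522295 0.2936193  0.13      ]
rest (array([ 0.49488439, -0.01169095,  0.09069049]), np.float64(0.00017969088892056382)) [ 0.49491016 -0.01182171  0.09      ] [ 0.49434517 -0.01089251  0.09      ]
cap rim (array([ 0.42809576, -0.26538681,  0.05476884]), np.float64(0.0023648937278620235)) [ 0.42717692 -0.26841551  0.051     ] [ 0.42625387 -0.26169573  0.051     ]
sleeve ((644.491943359375, -85.57267761230469), (44.178489685058594, 19.968090057373047), 24.197731018066406) long axis deg 24.197762
slot ((572.5347290039062, 296.7021789550781), (52.02714157104492, 28.985553741455078), 10.088800430297852) long axis deg 10.088818
blue sleeve [0.65653796 0.0590226  0.12      ]
blue cap [ 0.52002502 -0.30622698  0.051     ] tape [ 0.47151244 -0.10182986  0.018     ]
```

Run:
```python
from h import *
bot.close(20) if 0 else None
cap=np.array([.4278,-.2665]);yaw=np.radians(67.6)
for y in(yaw,yaw-np.pi): print(bot.solve_ik([*cap,.17],down(y)))
y=min((yaw,yaw-np.pi),key=lambda a:abs(bot.solve_ik([*cap,.17],down(a))[5]))
bot.move_to([*cap,.19],down(y))
c=bot.calibration("wrist");im=bot.read_camera("wrist");cv2.imwrite("pics/w1.png",im)
np.savez("w1.npz",**c)
print(bot.observe()["eef_pos"],bot.observe()["t"],np.degrees(y))
for cc,h in blobs(im,"lime",None,0,200): print(h,cen(cc),cv2.boundingRect(cc),cv2.contourArea(cc))
print(proj(c,[*cap,.051]))
```

```text
[-7.04880861e-01 -1.96389000e-01  1.95295460e+00 -4.44089210e-16
  1.38502705e+00  1.25686922e+00]
[-0.70488086 -0.196389    1.9529546   0.          1.38502705 -1.88472343]
[ 0.42778779 -0.26730384  0.19031352] 1.4667 67.6
False [256.99110064 173.72006282] (238, 151, 40, 45) 1273.5
[258.05987892 174.90813744]
```

View pics/w1.png

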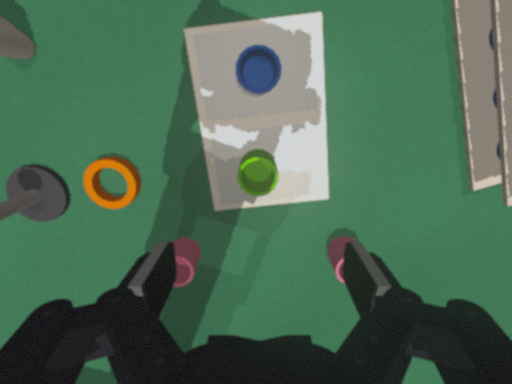

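The wrist view shows the green cap's rim centred at (258,176), as predicted; fingers flank it, and the blue cap at (258,70) is clear. Grasping.

Run:
```python
from h import *
c=dict(np.load("w1.npz"));cap=onz(c,(258,176),.051)[:2];print(cap)
q=down(np.radians(67.6))
bot.line_to([*cap,.06],q);bot.line_to([*cap,.014],q,max_speed=.08)
print("f",bot.observe()["force"])
bot.close(25);s=bot.observe();print(s["gripper_width"],s["gripper_force"],s["eef_pos"])
z0=s["eef_pos"][2]
bot.line_to([*cap,.18],q)
rest=np.array([.4949,-.0117])
yaw=np.radians(67.6)
bot.move_to([*rest,.17],q)
c=bot.calibration("wrist");im=bot.read_camera("wrist");cv2.imwrite("pics/w2.png",im);np.savez("w2.npz",**c)
print(proj(c,[*rest,.09]),bot.observe()["t"],bot.observe()["gripper_width"],bot.observe()["joints"],z0)
```

```text
[ 0.42676925 -0.26600812]
f [-0.28208572  0.15300183  0.31352427]
0.4776964695501514 25.53740051575005 [ 0.42722042 -0.26637389  0.01463528]
[257.66169196 194.74189638] 6.025 0.47793946261187675 [-1.75975847e-01 -2.19578183e-01  1.97280634e+00 -4.57421596e-04
  1.38850084e+00  1.78723972e+00] 0.014635276581176759
```

View pics/w2.png

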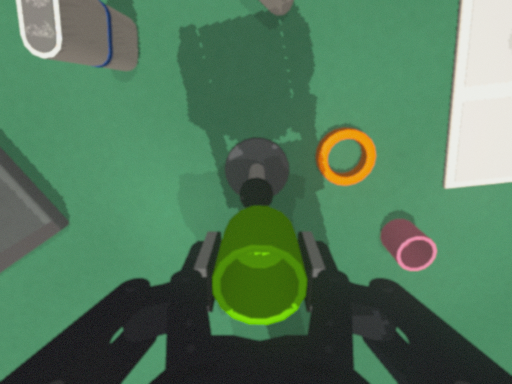

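The cap is held upright with its rim centred at about (259,281). The pad is just ahead at about (257,190), as predicted. Placing it with the in-hand offset computed.

Run:
```python
from h import *
c=dict(np.load("w2.npz"));s=bot.observe();e=s["eef_pos"]
off=onz(c,(259.5,281),e[2]+.0364)[:2]-e[:2];print("off",off)
q=down(np.radians(67.6));rest=np.array([.4949,-.0117])
if np.linalg.norm(off)<.006: rest=rest-off*.7
bot.line_to([*rest,.112],q);
hit=bot.line_to([*rest,.094],q,max_speed=.02,until_force=3)
s=bot.observe();print(hit,s["eef_pos"],s["force"])
bot.hold(.1);bot.open_gripper();bot.hold(.2)
print(bot.observe()["force"])
bot.line_to([*rest,.19],q)
bot.hold(.2)
c=bot.calibration("wrist");im=bot.read_camera("wrist");cv2.imwrite("pics/w3.png",im)
b=blobs(im,"lime",None,0,200)[0][0];print(cen(b),cv2.boundingRect(b),proj(c,[.4949,-.0117,.135]),bot.observe()["t"])
for n in("scene","top"):
    im=bot.read_camera(n);cc=bot.calibration(n)
    p=proj(cc,[.4949,-.0117,.1125]);b=[x for x,h in blobs(im,"lime",p,25,20)];print(n,p,[(cen(x),cv2.boundingRect(x)) for x in b[:1]])
```

```text
off [ 0.00170591 -0.00091075]
True [ 0.49363902 -0.01102451  0.09861721] [0.26342931 0.89730752 3.8085211 ]
[ 0.12371438 -0.22702527 -0.42329102]
[258.94756933 199.66071629] (231, 166, 58, 67) [258.41396781 203.80702238] 9.05
scene [254.99606708 182.12232411] [(array([254.13460317, 181.29206349]), (247, 171, 15, 22))]
top [259.61142847 177.5835957 ] [(array([259.33758865, 181.11702128]), (250, 174, 20, 16))]
```

View pics/w3.png

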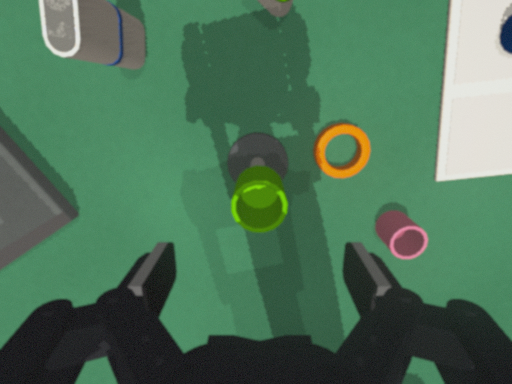

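The cap stands upright on the rest, rim centred at (259,205), about 1 mm from the predicted centre. Now a close look at the green sleeve.

Run:
```python
from h import *
sl=np.array([.6446,-.0853])
e=bot.observe()["eef_pos"];bot.line_to([e[0],e[1],.26],max_speed=.25)
for y in(114.2,-65.8):
    print(y,bot.solve_ik([*sl,.25],down(np.radians(y))),bot.solve_ik([.5725,.297,.2],down(np.radians(y-14.1))))
y=min((114.2,-65.8),key=lambda a:abs(bot.solve_ik([*sl,.25],down(np.radians(a)))[5]))
q=down(np.radians(y))
bot.move_to([*sl,.25],q);bot.hold(.2)
c=bot.calibration("wrist");im=bot.read_camera("wrist");cv2.imwrite("pics/w4.png",im);np.savez("w4.npz",**c)
p=proj(c,[*sl,.12]);print(y,p,bot.observe()["t"])
for b,h in blobs(im,"white",p,60,80)[:4]: print(h,cen(b),cv2.minAreaRect(b),cv2.contourArea(b))
```

```text
114.2 [-2.45930187e-01  1.01120780e-01  1.53070700e+00 -4.44089210e-16
  1.50976488e+00  9.02496460e-01] [ 3.63254016e-01  1.19200021e-01  1.59499014e+00 -4.44089210e-16
  1.42740249e+00  1.75777209e+00]
-65.8 [-0.24593019  0.10112078  1.530707    0.          1.50976488 -2.23909619] [ 0.36325402  0.11920002  1.59499014  0.          1.42740249 -1.38382056]
114.2 [260.09681663 176.77077515] 10.6917
False [263.37150127 165.5072095 ] ((264.3324890136719, 165.39329528808594), (33.66557693481445, 19.710189819335938), 37.69424057006836) 196.5
```

View pics/w4.png

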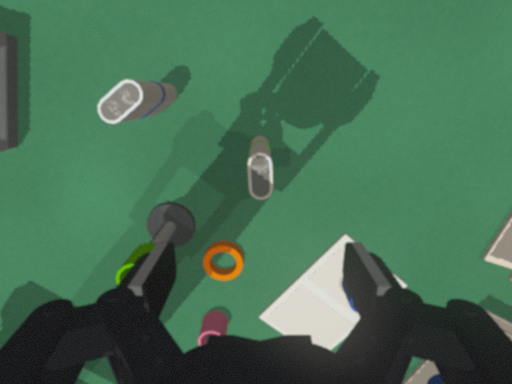

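The sleeve rim is centred at about (260.5,177), with its long side aligned to the tool x axis. The blue sleeve is at (120,100), clear of the fingers. Refining from the rim's near end, then gripping.

Run:
```python
from h import *
c=dict(np.load("w4.npz"));im=cv2.imread("pics/w4.png")
hsv=cv2.cvtColor(im,cv2.COLOR_BGR2HSV);m=cv2.inRange(hsv,np.array((0,0,60)),np.array((180,75,255)));k=np.zeros_like(m);k[125:210,235:290]=255
cs,_=cv2.findContours(m&k,cv2.RETR_EXTERNAL,cv2.CHAIN_APPROX_NONE);b=max(cs,key=cv2.contourArea)[:,0]
r0=b[:,1].max();x=b[(b[:,1]>r0-30)&(b[:,1]<r0-10)];lo,hi=x[:,0].min(),x[:,0].max()
print("end row",r0,"cols",lo,hi)
ax=np.array([np.cos(np.radians(24.2)),np.sin(np.radians(24.2))])
mid=(lo+hi)/2;E=onz(c,(mid,r0+.5),.12)[:2];cand=[E+.024*ax,E-.024*ax]
sl=min(cand,key=lambda p:np.linalg.norm(p-[.6446,-.0853]));print(sl)
if np.linalg.norm(sl-[.6446,-.0853])>.006: raise SystemExit
sl=(sl+[.6446,-.0853])/2
q=down(np.radians(114.2))
bot.line_to([*sl,.15],q,max_speed=.2);bot.line_to([*sl,.073],q,max_speed=.1)
print(bot.observe()["force"]);bot.close(30);bot.hold(.1)
s=bot.observe();print(s["gripper_width"],s["gripper_force"],s["eef_pos"],s["force"])
bot.line_to([*sl,.26],q,max_speed=.2)
q=down(np.radians(100.1));slot=np.array([.5725,.297])
ax=np.array([np.cos(np.radians(10.1)),np.sin(np.radians(10.1))])
cw=bot.calibration("wrist")["cam_to_world"];side=np.sign((cw[:2,3]-bot.observe()["eef_pos"][:2])@ax);print("camera side",side)
v=slot-.065*ax*(1 if side>0 else -1)
bot.move_to([*v,.26],q);bot.hold(.3)
c=bot.calibration("wrist");im=bot.read_camera("wrist");cv2.imwrite("pics/w5.png",im);np.savez("w5.npz",eef=bot.observe()["eef_pos"],rot=bot.observe()["ee_rot"],**c)
print(proj(c,[*slot,.13]),bot.observe()["t"],bot.observe()["gripper_force"],bot.observe()["joints"])
```

```text
end row 200 cols 246 274
[ 0.64388952 -0.08553316]
[-0.30502891  0.52331528 -0.39186818]
0.27438226490274387 32.29436695575714 [ 0.64443512 -0.08542794  0.07331983] [-0.3591661   0.26976295  2.37647886]
camera side 1.0
[258.3986511  108.36335156] 15.8417 32.06009589135647 [ 3.83295003e-01 -6.15319703e-02  1.67903211e+00 -3.89943939e-05
  1.52403239e+00  1.77862588e+00]
```

```bash
ls pics
```

```text
crops.png
scene0.png
top0.png
w1.png
w2.png
w3.png
w4.png
w5.png
wrist0.png
```

View pics/w5.png

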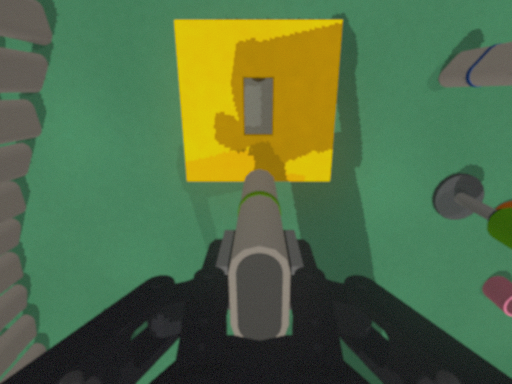

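The slot is at about (258.5,106) with sides parallel to the image columns. The held sleeve is upright, rim centred at about (260.5,293) and foot at (260,185). Computing slot pose and in-hand offset.

Run:
```python
from h import *
d=dict(np.load("w5.npz"));c=d;im=cv2.imread("pics/w5.png");e=d["eef"]
hsv=cv2.cvtColor(im,cv2.COLOR_BGR2HSV)
print("slot column 258 rows 70-90:",[(r,hsv[r,258].tolist()) for r in range(73,86)],[(r,hsv[r,258].tolist()) for r in range(131,139)])
print("row 106",[(x,hsv[106,x].tolist()) for x in list(range(240,247))+list(range(270,277))])
def rect(pts,z):
    q=np.array([onz(c,p,z)[:2] for p in pts]);r=cv2.minAreaRect((q*1000).astype(np.float32));b=cv2.boxPoints(r);v=max((b[1]-b[0],b[2]-b[1]),key=np.linalg.norm);return np.array(r[0])/1000,r[1],np.degrees(np.arctan2(v[1],v[0]))
for b,h in blobs(im,"yellow",None,0,100):print(h,cv2.boundingRect(b),rect(b[:,0],.13))
# in-hand rim: bright band against grey hole
g=cv2.cvtColor(im,cv2.COLOR_BGR2GRAY)
print("rim row 290",g[290,222:300].tolist());print("rim col 261",g[236:350,261].tolist())
rq=R.from_quat(d["rot"]);print("eef",e,"tool y yaw",np.degrees(np.arctan2(*rq.apply([0,1,0])[1::-1])),"tilt",rq.apply([0,0,1]))
for p in[(260.5,293)]:print("rim",onz(c,p,e[2]+.0467)[:2]-e[:2])
```

```text
slot column 258 rows 70-90: [(73, [22, 241, 176]), (74, [23, 241, 176]), (75, [23, 240, 172]), (76, [22, 239, 156]), (77, [23, 237, 129]), (78, [21, 183, 92]), (79, [21, 131, 74]), (80, [20, 104, 71]), (81, [20, 71, 79]), (82, [20, 49, 94]), (83, [24, 39, 99]), (84, [28, 32, 105]), (85, [28, 28, 111])] [(131, [23, 39, 105]), (132, [24, 48, 107]), (133, [20, 92, 114]), (134, [21, 179, 131]), (135, [23, 243, 152]), (136, [22, 240, 169]), (137, [23, 240, 172]), (138, [22, 240, 175])]
row 106 [(240, [22, 241, 178]), (241, [22, 241, 178]), (242, [23, 245, 170]), (243, [22, 195, 148]), (244, [21, 112, 125]), (245, [25, 47, 119]), (246, [30, 26, 117]), (270, [24, 40, 102]), (271, [20, 70, 105]), (272, [20, 133, 125]), (273, [22, 216, 151]), (274, [23, 243, 166]), (275, [23, 241, 179]), (276, [23, 241, 179])]
False (174, 19, 169, 163) (array([0.57383777, 0.29747003]), (140.26133728027344, 141.2139434814453), np.float32(-79.97734))
True (243, 77, 31, 58) (array([0.57415857, 0.2977868 ]), (49.93613815307617, 26.86141586303711), np.float32(9.156768))
rim row 290 [30, 30, 36, 29, 31, 50, 77, 109
[... 234 characters left out ...]
9, 134, 136, 132, 112, 76, 44, 35, 35, 35, 39, 35, 39, 35, 32]
rim col 261 [103, 99, 102, 104, 101, 104, 103, 104, 105, 109, 120, 131, 136, 136, 136, 137, 124, 100, 80, 73, 74, 75, 77, 72, 75, 74, 76, 75, 71, 73, 77, 77, 74, 72, 72, 71, 75, 70, 75, 72, 75, 74, 74, 74, 73, 74, 72, 72, 75, 73, 71, 73, 73, 73, 75, 72, 69, 74, 73, 72, 72, 73, 71, 74, 73, 74, 72, 72, 74, 72, 72, 74, 74, 73, 70, 73, 74, 71, 72, 71, 72, 72, 73, 72, 71, 74, 73, 73, 72, 70, 73, 70, 71, 73, 70, 73, 72, 69, 70, 72, 71, 73, 72, 61, 49, 38, 33, 29, 28, 24, 28, 32, 29, 34]
eef [0.50883598 0.28517588 0.2600231 ] tool y yaw -79.94646607979735 tilt [ 7.03334374e-05 -1.36382004e-05 -9.99999997e-01]
rim [0.00399386 0.00018781]
```

Run:
```python
from h import *
c=d=dict(np.load("w5.npz"));im=cv2.imread("pics/w5.png");e=d["eef"];g=cv2.cvtColor(im,cv2.COLOR_BGR2GRAY)
ax=np.array([np.cos(np.radians(10.05)),np.sin(np.radians(10.05))]);n=np.array([-ax[1],ax[0]])
P=lambda p,z:onz(c,p,z)[:2]
f=e[2]-.0733
hsv=cv2.cvtColor(im,cv2.COLOR_BGR2HSV)
print("foot col 260",[(r,hsv[r,260,1:].tolist()) for r in range(164,200,1)])
for r in(183,190,197,215):print(r,[x for x in range(225,300) if hsv[r,x,1]<110][::1][0],[x for x in range(225,300) if hsv[r,x,1]<110][-1])
far=P((259.5,245.5),f+.12)-.024*ax
l,rr=P((228.2,290),f+.12),P((290,290),f+.12)
print("rim off along",(far-e[:2])@ax,"lat",((l+rr)/2-e[:2])@n,"width",np.linalg.norm(l-rr))
for row in(168,170,172,174):print("foot",row,(P((260,row),f)-.021*ax-e[:2])@ax,(P((260,row),f+.006)-.024*ax-e[:2])@ax)
S=np.array([.5742,.2978]);print("slot rel",(S-e[:2])@ax,(S-e[:2])@n)
```

```text
foot col 260 [(164, [238, 152]), (165, [238, 151]), (166, [238, 152]), (167, [243, 151]), (168, [187, 147]), (169, [134, 133]), (170, [81, 120]), (171, [55, 112]), (172, [51, 114]), (173, [53, 115]), (174, [53, 116]), (175, [51, 115]), (176, [49, 114]), (177, [48, 116]), (178, [56, 113]), (179, [49, 115]), (180, [45, 113]), (181, [43, 113]), (182, [49, 110]), (183, [49, 115]), (184, [46, 112]), (185, [47, 113]), (186, [44, 111]), (187, [46, 110]), (188, [41, 112]), (189, [44, 111]), (190, [71, 100]), (191, [142, 99]), (192, [215, 96]), (193, [212, 101]), (194, [130, 110]), (195, [82, 109]), (196, [50, 108]), (197, [40, 109]), (198, [41, 111]), (199, [44, 111])]
183 225 299
190 225 299
197 225 299
215 225 299
rim off along 0.0010191410520955999 lat 3.6847670820169115e-05 width 0.024213107646180183
foot 168 0.002742897282270069 0.0012867663879764027
foot 170 0.0011655326258309365 -0.0002467287489900236
foot 172 -0.0004188413890624194 -0.0017870383007837544
foot 174 -0.00201027158783312 -0.0033342077905232272
slot rel 0.06656406521621414 0.0010239000096035275
```

```bash
cat > ins.py <<'E'
from h import *
q=down(np.radians(100.05))
def go(p,z,**k):
    # command corrected by measured steady error
    r=bot.line_to([*(p+go.b),z],q,**k);return r
go.b=np.zeros(2)
def settle(p,z):
    for _ in range(2):
        go(p,z,max_speed=.1);bot.hold(.15);go.b=go.b+(p-bot.observe()["eef_pos"][:2])
    go(p,z,max_speed=.05)
E
python3 - <<'E'
from ins import *
ax=np.array([np.cos(np.radians(10.05)),np.sin(np.radians(10.05))])
T=np.array([.5742,.2978])-.001*ax
bot.line_to([*T,.26],q);settle(T,.212)
s=bot.observe();print(T,s["eef_pos"],go.b,s["force"],s["t"])
hit=go(T,.180,max_speed=.03,until_force=5)
s=bot.observe();print(hit,s["eef_pos"],s["force"],s["wrist_torque"],s["gripper_force"],s["t"])
if not hit:
    hit=go(T,.1433,max_speed=.03,until_force=6)
    s=bot.observe();print(hit,s["eef_pos"],s["force"],s["wrist_torque"],s["t"])
E
```

```text
[0.57321534 0.29762549] [0.57321581 0.29758627 0.21198892] [-4.61864954e-05 -2.83115912e-05] [ 0.35126663 -0.52209673 -0.35238966] 17.8667
False [0.57335358 0.29767343 0.18035756] [ 0.03750216  0.19333778 -0.22290004] [-0.02500417  0.03495077  0.01888515] 32.05509535968304 19.0833
False [0.5733655  0.29766356 0.14366567] [-0.85668436 -0.44029679 -1.12805824] [-0.04132237 -0.05727328 -0.00894875] 20.4583
```

Run:
```python
from h import *
bot.hold(.4)
im=bot.read_camera("scene");c=bot.calibration("scene")
a=cv2.resize(im[90:240,220:400],(720,600),interpolation=cv2.INTER_CUBIC);cv2.imwrite("pics/s6.png",a)
s=bot.observe();print(s["gripper_force"],s["force"],s["eef_pos"],s["t"])
b=blobs(im,"lime",proj(c,[.4949,-.0117,.1125]),25,20)[0][0];print(cen(b),cv2.boundingRect(b))
b=blobs(im,"blue",(317,212),25,3);print([cen(x[0]) for x in b])
```

```text
32.0549476146698 [ 0.14828965 -0.2602975  -1.4743652 ] [0.57318124 0.29759439 0.14332561] 20.9083
[254.10965732 181.04859813] (247, 171, 15, 22)
[]
```

View pics/s6.png

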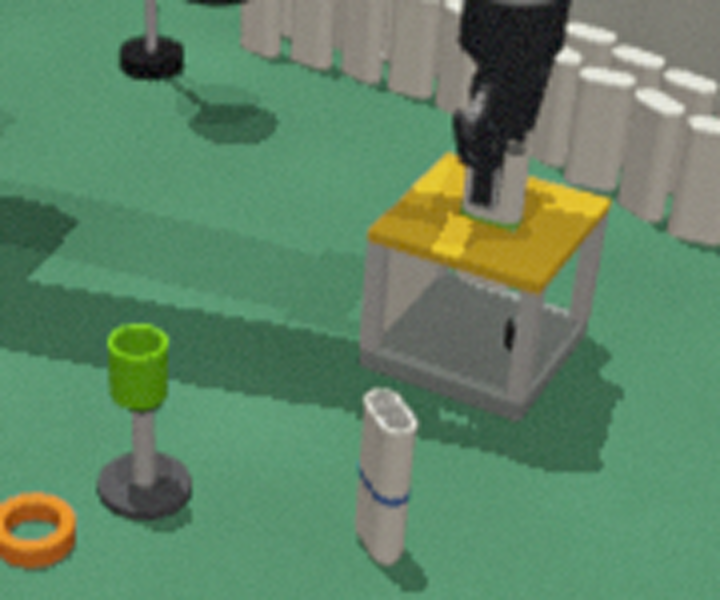

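The picture shows the sleeve in the slot with its green band at the lid's face (crop about (492,220)). The cap stands upright on the rest, and the ring and blue sleeve are in place.

```bash
python3 -c "
from rig import bot
print(bot.job_done())"
```

```text
the job is handed in; nothing more can be done
None
```

The job is handed in, though the call returned no verdict: the green cap stands released on the rest, and the green-banded sleeve is still gripped (32 N) in the slot with its band level with the lid. The last picture showed the ring and blue-banded sleeve in place; the blue cap was not re-checked, but nothing went near it after the grasp.

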